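Third hand at the sprung assembly nest

ROBOT

A 6-joint arm with a two-finger parallel gripper is mounted at the origin on the work surface. World frame = base frame: x ahead of the robot, y to its left, z up, the work surface at z = 0. Lengths are in mm, angles in rad, forces in N, time in s.
With the tool pointing down it reaches from about 300 to 850 mm from the base axis. Payload 5.4 kg.
Tool frame: the origin (TCP) lies on the centre line of the jaws, within the pads' length; the fingertips stand 14 mm ahead of it and the grasp point (between the pads) lies 5 mm behind it (manip.tcp_to_tips is the distance from the TCP to the fingertips, in mm); z points along the fingers, y is the line along which they close (so a half turn about z gives the same grasp; the last joint's range is limited). The gripper opens to 85 mm and grips with 20 to 120 N. Pads are 22 mm wide; open, the fingers measure 114 mm over their backs; the gripper's body (76 mm by 85 mm) begins 54 mm behind the grasp point. The pads swing forward as they close: fully open they stand 13 mm farther back than shut.
Start: joints at [-1.401, 0.158, 1.597, -0, 1.386, -0.21], TCP at [213.148, -534.017, 245.299] pointing down, gripper open.
Joint ranges: [-2.91, 2.91], [-0.94, 2.29], [0.18, 2.7], [-1.29, 4.43], [0.17, 2.64], [-3, 3]. Speed limits (rad/s): [2.57, 2.57, 3.14, 3.14, 3.14, 3.14].

INTERFACE

Orientations are given as [roll, pitch, yaw] about the fixed x, y, z axes, in that order (R = Rz(yaw) Ry(pitch) Rx(roll)).
In Python, from cell import manip, eyes gives the robot as it stands. The module is installed in compiled form; this text tells all that it offers.
- The arm moves only by the shell command python3 -m jog 'ROWS' [OPENING] [FORCE]. ROWS is JSON, a list of rows, each a list of 2 entries, a list of its own where there are three numbers: the shift along the world's x, y, z in cm, then the turn, a rotation vector about the world's x, y, z in degrees. A call has 1 to 12 rows; each row shifts and turns the commanded pose from where the row before left it; what a row does not reach is not made up. A row lasts 1/12 s, in which the tool goes at most 41.7 mm and 7.16 degrees, less where a joint would pass 70% of its speed; a pose out of reach is approached as far as the arm can. A call is refused whole if a number of a shift passes 4.17 or a number of a turn 7.16, either way. A call with a gripper value outside its range is refused whole. OPENING is the closure, from -1 (fully open) to 1 (shut), so that 0 is half open, set as the call begins (- or left out, the last holds). The fingers move at their own pace and stop on an object; FORCE is the grip in N (left out, the last holds). Time passes only in rows, so rows that do not move let the fingers close. It gives the time, the measured TCP pose, the force, the opening and the grip force at its end, in the units of the state.
- manip.read_state(): the state, without advancing time (a new reading comes with each control period).
- eyes.camera(name): name is "scene" or "top"; returns a dict with "img" (480x640x3 uint8, red, green, blue), "depth" (480x640 float32, mm along the optical axis (not along the pixel's ray), 0 where there is no reading), "fx", "fy", "cx", "cy" (pixels), "R" (3x3) and "t" (3): a world point X has camera coordinates R X + t. Camera axes: x right, y down, z forward; pixel columns grow to the right and rows downward; lengths in mm; the calibration is good to about 2 mm. A picture is of the moment at which its call begins.
- manip.close_job(): hands the job in; it is judged then, once.
The state is a dict: "clock": time; "joint_pos": joint angles; "joint_velocities": joint speeds; "tau": joint torques, N m; "position": TCP position; "ee_rot": TCP orientation; "force": force on the tool from outside, world axes, zero at the start; "ft_torque": the same for the moment, N m; "grip_width": opening from 0.0 (shut) to 1.0 (fully open); "grasp_force": force on a finger pad.
Only numpy, scipy, OpenCV 4.12 (cv2) and the standard library are available. Lean on these libraries where they do the work, as an engineer would, in place of code of your own. Each camera call takes 0.05 s, during which the arm holds its last target. There are 200 camera calls.

TASK

Fetch the larger round turned blank, set it spigot up into the round bore of the aluminium nest that matches its flange, and press it gently straight down on the sprung faceplate until the top of its flange is level with the nest's rim, which is a push of about 14 newtons. Keep that push steady for at least three seconds so that a colleague can tighten the thumbscrews, and finish while still pushing: do not let go, do not slam the faceplate onto its bottom stop. Leave the small round blank, the square blank and everything else on the bench where they are.

Things in the scene. Friction and masses are not known exactly. Their poses are not given: they have to be found in the camera images.
- blank_grip (a point): The larger round blank, the one to use: loose, wooden, upright. A round flange 80 mm in diameter and 16 mm thick, with a cylindrical spigot 34 mm in diameter and 50 mm tall on its middle (66 mm tall in all, 60 to 130 g). This point is on the axis at mid-height of the spigot: 41 mm above the underside, 25 mm above the flange's top face. z axis up along the spigot.
- nest_mouth (a point): Centre of the nest's round bore at the level of its rim, 45 mm above the bench. The nest is a fixed aluminium block 130 x 130 x 45 mm with a vertical bore 84 mm in diameter, edge chamfered 3 mm, and a small thumbscrew on each side below the rim, out to 87 mm from the centre. z axis up.
- platen_face (a point): Centre of the upper face of the round steel faceplate on springs inside the bore; it stands 10 mm below the rim when not pressed. The 16 mm flange put on it then stands 6 mm proud of the rim, and is level with the rim when the faceplate is pressed down 6 mm.
- platen (a joint): Travel of the sprung faceplate in the nest, m: 0 is up (not pressed), grows downward, bottom stop at 0.012. It takes about 4 N to start moving and 1.6 N more per mm: about 14 N at 0.006, 23 N at 0.012. The blank's weight alone does not move it.
- small_blank_grip (a point): Loose decoy to leave alone: the same wood, the same 34 x 50 mm spigot on a round flange only 56 mm in diameter and 16 mm thick. Point at mid-height of its spigot, 41 mm above its underside.
- square_blank_grip (a point): Loose decoy to leave alone: the same wood, the same 34 x 50 mm spigot on a square flange 70 x 70 mm and 16 mm thick. Point at mid-height of its spigot, 41 mm above its underside.
- wax_tin: Loose tin, 66 mm in diameter, 45 mm tall, to leave alone; origin at the centre of its underside.
- sanding_block: Loose cork sanding block 95 x 60 x 35 mm, to leave alone; origin at the centre of its underside.
- screwdriver: Loose screwdriver lying on the bench on the robot's side of the nest, to leave alone; under 40 mm high.
- glue_bottle: Loose bottle, 60 mm in diameter, 160 mm tall, at the far right, to leave alone; origin at the centre of its underside.
- spare_collar: Loose steel ring 70 mm in diameter, 14 mm tall, to leave alone; origin at the centre of its underside.
- mallet: Loose hammer lying at the right, to leave alone.
Things that resemble listed ones, but are neither listed nor needed, are in the scene too. Leave any orange or purple look-alike of the part that bears nest_mouth alone.

How it is judged (in metres and radians):
On the way:
1. the larger round blank is seated upright in the bore and pressed on the faceplate with 9 to 19 N for 2.5 s (contact force between blank and platen between 9 and 19 N and horizontal distance between blank_grip and nest_mouth below 0.006 m and angle between blank_grip's own z axis and vertical below 0.08 rad), for 2.5 s.
At the end, for the whole second after the job is handed in: The larger round blank is in the bore, upright within 0.08 rad and centred within 6 mm, its flange's top level with the rim within about 3 mm, the robot still holding or pushing it with 9 to 19 N on the faceplate, at rest (all of step 1 and contact force between any of the fingers, the arm and blank above 4 N and value of joint platen between 0.0025 and 0.01 m and z of blank_grip in the frame of nest_mouth between 0.019 and 0.031 m and linear speed of blank below 0.02 m/s); the arm keeps its last pose, push and grip.
It fails at once if the faceplate is slammed or overloaded (over 32 N) (contact force between blank and platen above 32 N).
It fails at once if another blank is moved more than 30 mm (distance of any of small_blank_grip, square_blank_grip from where it was at the start of the episode above 0.03 m).
It fails at once if a bystander is moved more than 30 mm (distance of any of wax_tin, sanding_block, screwdriver, glue_bottle, spare_collar, mallet from where it was at the start of the episode above 0.03 m).
It also fails if it takes over 48 s, if anything falls off the work surface, if the arm or the gripper's body presses on something with over 40 N, if the wrist force passes 120 N, or if a joint passes its speed limit or range.

## Working session

There is one attempt and no reset: what is moved stays moved. The work goes in short steps, Python scripts to look and compute and a shell command to move; the robot and the scene stay as the last step left them, time stands still between calls to the robot, and variables do not carry over. Pictures are saved under pics/ and viewed, at most 10 in all, crops included, and the job is handed in when it is done.

```bash
mkdir -p pics; python3 - <<'E'
from cell import manip, eyes
import cv2,numpy as np
for n in("scene","top"):
    c=eyes.camera(n); cv2.imwrite(f"pics/{n}0.png",c["img"][:,:,::-1]); np.savez(f"{n}0.npz",**c)
    print(n,c["fx"],c["cx"],c["cy"],np.round(-c["R"].T@c["t"]),np.round(c["R"],2).tolist())
s=manip.read_state();print(s)
E
```

```text
scene 605.209881976606 314.89067931100055 238.09996647588085 [1072. -878.  851.] [[0.82, 0.57, -0.0], [0.33, -0.49, -0.8], [-0.46, 0.66, -0.59]]
top 563.3122333319104 307.75114339418286 240.595395711021 [ 266.    6. 1565.] [[0.01, -1.0, 0.01], [-0.99, -0.01, -0.15], [0.15, -0.01, -0.99]]
{'clock': 0.1, 'joint_pos': array([-1.40113980e+00,  1.59013293e-01,  1.59811128e+00,  1.76543725e-05,
        1.38623074e+00, -2.10082722e-01]), 'joint_velocities': array([-0.00035553, -0.00052788, -0.00281632, -0.0019855 ,  0.00012826,
       -0.00087594]), 'tau': array([-6.67245877e-04, -3.96989107e+01, -3.32337999e+01, -3.23065397e-04,
        4.19591568e-03, -2.59499771e-06]), 'position': array([ 213.04331505, -533.50816405,  244.39754331]), 'ee_rot': array([-3.13987237e+00, -3.84553217e-04,  3.79735665e-01]), 'force': array([ 0.07015335, -0.64758685, -0.28983045]), 'ft_torque': array([ 0.00020577, -0.01454958,  0.0312746 ]), 'grasp_force': 0.0, 'grip_width': 1.0010211841495098}
```

View pics/top0.png

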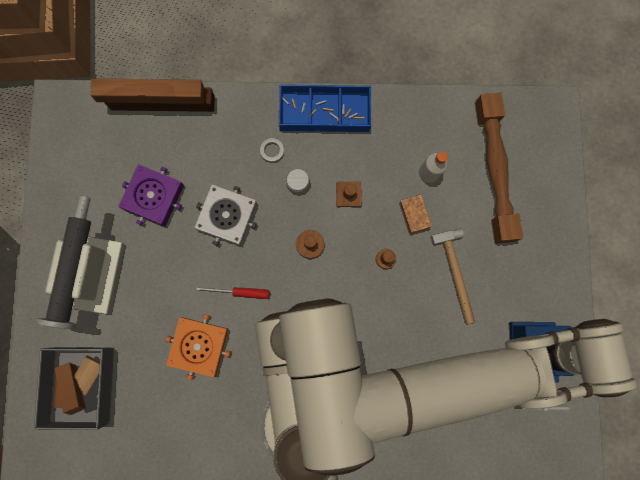

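View pics/scene0.png

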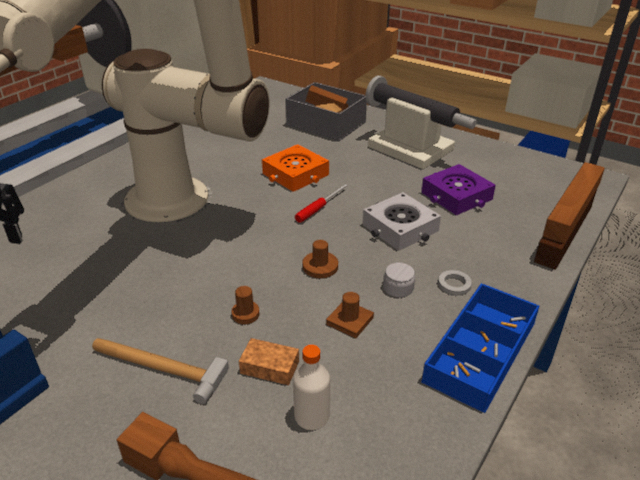

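The top view shows the large round blank at about (310,244), the grey nest at (226,214), the small blank at (386,259) and the square blank at (349,193). The scene view has the large blank at (320,258) and the nest at (401,217). Next I'll enlarge both.

```bash
python3 - <<'E'
import cv2,numpy as np
def crop(n,x,y,w,h):
    im=cv2.resize(cv2.imread(f"pics/{n}0.png")[y:y+h,x:x+w],None,fx=5,fy=5,interpolation=cv2.INTER_CUBIC)
    for i in range(0,w,10):
        cv2.line(im,(i*5,0),(i*5,6),(0,255,255),1)
        if i%20==0: cv2.putText(im,str(x+i),(i*5,18),0,.4,(0,255,255),1)
    for j in range(0,h,10):
        cv2.line(im,(0,j*5),(6,j*5),(0,255,255),1); cv2.putText(im,str(y+j),(8,j*5+4),0,.4,(0,255,255),1)
    return im
cv2.imwrite("pics/topc.png",crop("top",180,170,160,100))
cv2.imwrite("pics/scenec.png",crop("scene",290,180,160,110))
E
```

```text
(no output)
```

View pics/topc.png

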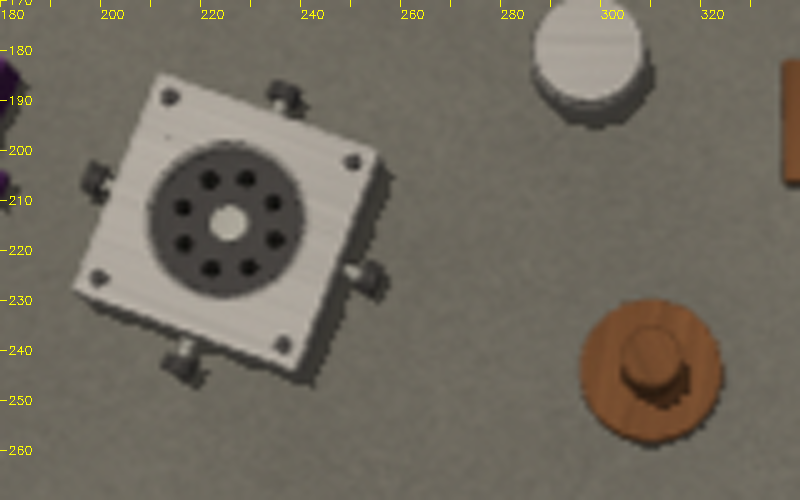

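View pics/scenec.png

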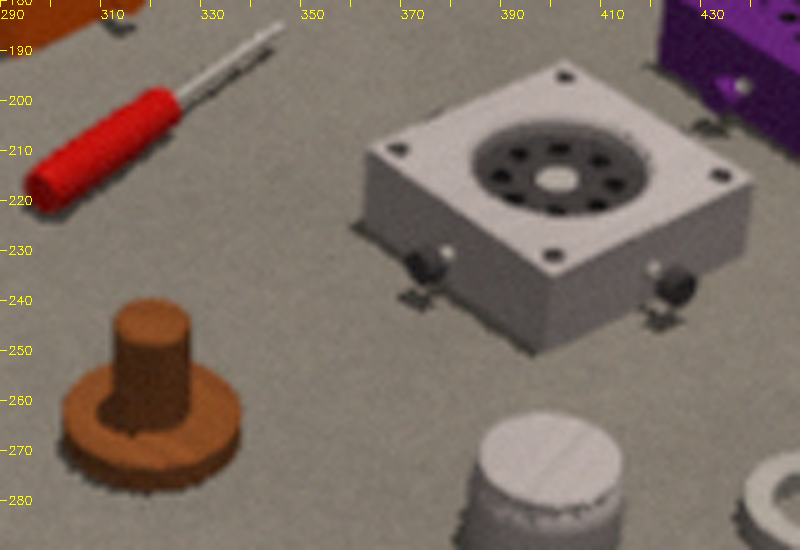

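The crops give these readings:
- **Top crop:** spigot top at about (310.0,241.0). The nest's four corner screws, in crop pixels, are (170,97), (352,162), (283,345) and (99,278).
- **Scene crop:** spigot top at about (320,244.2). The corner screws are (566,76), (722,175), (554,255) and (398,149).

```bash
cat > tri.py <<'E'
import numpy as np,cv2
def P(c): return np.array([[c["fx"],0,c["cx"]],[0,c["fy"],c["cy"]],[0,0,1]])@np.c_[c["R"],c["t"]]
def tri(ct,cs,a,b):
    X=cv2.triangulatePoints(P(ct),P(cs),np.array(a,float).T,np.array(b,float).T);return (X[:3]/X[3]).T
def ray_z(c,uv,z):
    d=c["R"].T@np.array([(uv[0]-c["cx"])/c["fx"],(uv[1]-c["cy"])/c["fy"],1]);o=-c["R"].T@c["t"];return o+d*(z-o[2])/d[2]
def dep(c,uv):
    u,v=np.round(uv).astype(int);z=np.median(c["depth"][v-1:v+2,u-1:u+2]);return c["R"].T@(np.array([(uv[0]-c["cx"])/c["fx"],(uv[1]-c["cy"])/c["fy"],1])*z-c["t"])
E
python3 - <<'E'
from tri import *
np.set_printoptions(precision=1,suppress=True)
ct=dict(np.load("top0.npz"));cs=dict(np.load("scene0.npz"))
f=lambda L,o:(np.array(L)+.5)/5-.5+np.array(o)
T=f([(170,97),(352,162),(283,345),(99,278),(652,357)],(180,170))
S_=f([(398,149),(566,76),(722,175),(554,255),(152,323)],(290,180))
import itertools
# match order by consistency
best=min(((lambda X:(np.ptp(X[:4,2]),k,X))(tri(ct,cs,T,np.r_[np.roll(S_[:4],k,0),S_[4:]])) for k in range(4)),key=lambda t:t[0])
print(best[1]);print(best[2]);print("nest",best[2][:4].mean(0))
for c,A in((ct,T),(cs,S_)):
  print([dep(c,a) for a in A[[4]]], "nestZ45",np.mean([ray_z(c,a,45) for a in A[:4]],0),"spigZ66",ray_z(c,A[4],66))
print("flange top z16",ray_z(ct,f((651,371),(180,170)),16), "bore",ray_z(ct,f((227,220),(180,170)),45))
E
```

```text
2
[[633.6 253.3  45.8]
 [598.1 152.1  45.2]
 [495.7 187.3  45.4]
 [532.  288.8  46.1]
 [488.7 -13.4  63.5]]
nest [564.9 220.4  45.6]
[array([488.9, -13.1,  65.2])] nestZ45 [565.7 221.   45. ] spigZ66 [488.7 -13.1  66. ]
[array([488.6, -14. ,  63.7])] nestZ45 [564.  220.6  45. ] spigZ66 [490.3 -16.4  66. ]
flange top z16 [488.3 -13.2  16. ] bore [565.7 220.4  45. ]
```

```bash
python3 -m jog '[[[1.6,3,0],[0,0,0]],[[1.6,3,0],[0,0,0]],[[1.6,3,0],[0,0,0]],[[1.6,3,0],[0,0,0]],[[1.6,3,0],[0,0,0]],[[1.6,3,0],[0,0,0]],[[1.6,3,0],[0,0,0]],[[1.6,3,0],[0,0,0]],[[1.6,3,0],[0,0,0]],[[1.6,3,0],[0,0,0]],[[1.6,3,0],[0,0,0]],[[1.6,3,0],[0,0,0]]]' -1 60; python3 -m jog '[[[1.6,3,-2],[0,0,0]],[[1.6,3,-2],[0,0,0]],[[1.6,3,-2],[0,0,0]],[[1.6,3,-2],[0,0,0]],[[1.6,3,-2],[0,0,0]],[[0,0,0],[0,0,0]],[[0,0,0],[0,0,0]],[[0,0,0],[0,0,0]]]'
```

```text
clock: 1.1
position: [405.4, -172.3, 245.0]
ee_rot: [-3.141, 0.0, 0.38]
force: [1.6, -1.3, 0.7]
grip_width: 0.998
grasp_force: 0.0
clock: 1.77
position: [485.0, -24.3, 145.4]
ee_rot: [3.141, 0.0, 0.38]
force: [0.1, -0.4, 0.5]
grip_width: 1.001
grasp_force: 0.0
```

```bash
python3 -m jog '[[[0.4,1.05,0],[0,0,0]],[[0,0,-1.5],[0,0,0]],[[0,0,-1.5],[0,0,0]],[[0,0,-1.5],[0,0,0]],[[0,0,-1.5],[0,0,0]],[[0,0,-1.5],[0,0,0]],[[0,0,-1.2],[0,0,0]],[[0,0,-1],[0,0,0]],[[0,0,-0.8],[0,0,0]],[[0,0,-0.3],[0,0,0]],[[0,0,0],[0,0,0]],[[0,0,0],[0,0,0]]]'; python3 - <<'E'
from cell import eyes
import cv2,numpy as np
c=eyes.camera("scene");cv2.imwrite("pics/s1.png",cv2.resize(c["img"][180:310,240:400,::-1],None,fx=4,fy=4,interpolation=2))
E
```

```text
clock: 2.77
position: [489.6, -13.7, 37.8]
ee_rot: [3.141, -0.001, 0.379]
force: [-0.0, -0.0, 0.5]
grip_width: 1.006
grasp_force: 0.0
```

View pics/s1.png

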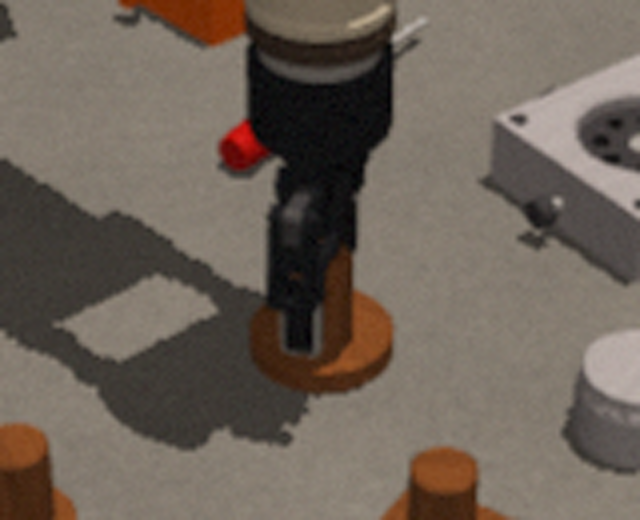

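The fingers are either side of the spigot, seen at about crop (330,300), and clear of the flange. I'll close the gripper and lift a little.

```bash
python3 -m jog '[[[0,0,0],[0,0,0]],[[0,0,0],[0,0,0]],[[0,0,0],[0,0,0]],[[0,0,0],[0,0,0]],[[0,0,0],[0,0,0]],[[0,0,0],[0,0,0]],[[0,0,0],[0,0,0]],[[0,0,0],[0,0,0]],[[0,0,0],[0,0,0]],[[0,0,0],[0,0,0]],[[0,0,0],[0,0,0]],[[0,0,0],[0,0,0]]]' 1 70; python3 -m jog '[[[0,0,0],[0,0,0]],[[0,0,0.5],[0,0,0]],[[0,0,1],[0,0,0]],[[0,0,1.5],[0,0,0]],[[0,0,1.5],[0,0,0]],[[0,0,1.5],[0,0,0]],[[0,0,1],[0,0,0]],[[0,0,0.5],[0,0,0]],[[0,0,0],[0,0,0]],[[0,0,0],[0,0,0]]]'
```

```text
clock: 3.82
position: [489.7, -13.6, 37.8]
ee_rot: [3.141, -0.001, 0.38]
force: [0.5, 0.1, 5.1]
grip_width: 0.383
grasp_force: 69.7
clock: 4.65
position: [488.8, -13.5, 112.0]
ee_rot: [-3.141, 0.0, 0.38]
force: [-0.5, -0.2, -1.7]
grip_width: 0.382
grasp_force: 69.4
```

```bash
python3 -m jog '[[[0.4,1.2,0.3],[0,0,0]],[[0.8,2.4,0],[0,0,0]],[[0.8,2.6,0],[0,0,0]],[[0.8,2.6,0],[0,0,0]],[[0.8,2.6,0],[0,0,0]],[[0.8,2.6,0],[0,0,0]],[[0.8,2.6,0],[0,0,0]],[[0.8,2.6,0],[0,0,0]],[[0.8,2.4,0],[0,0,0]],[[0.6,1.8,0],[0,0,0]],[[0,0,0],[0,0,0]],[[0,0,0],[0,0,0]]]';python3 - <<'E'
from cell import eyes,manip
import cv2,numpy as np
ims=[]
print(manip.read_state()["position"])
for n,(x,y,w,h) in dict(scene=(340,150,125,110),top=(170,160,110,110)).items():
    c=eyes.camera(n);np.savez(n+"1.npz",**c)
    im=cv2.resize(c["img"][y:y+h,x:x+w,::-1],None,fx=5,fy=5,interpolation=2)
    cv2.imwrite(f"pics/{n}2.png",im)
E
```

```text
clock: 5.65
position: [562.3, 220.9, 113.8]
ee_rot: [-3.141, 0.003, 0.381]
force: [-0.5, 0.1, -0.9]
grip_width: 0.376
grasp_force: 69.6
[562.27135743 220.9055794  113.78858284]
```

View pics/scene2.png

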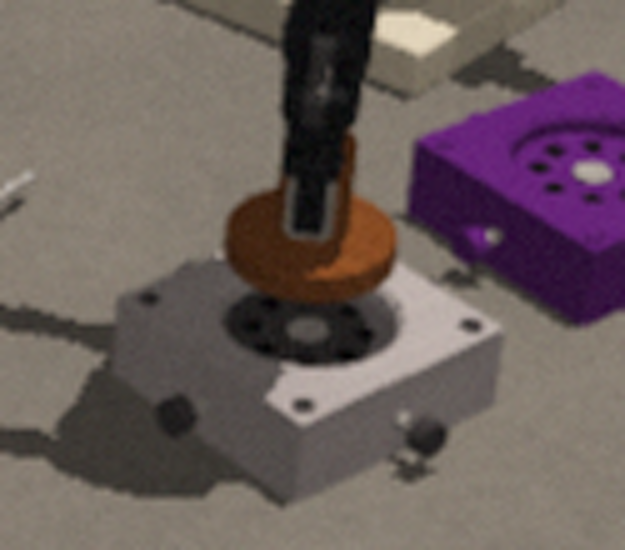

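View pics/top2.png

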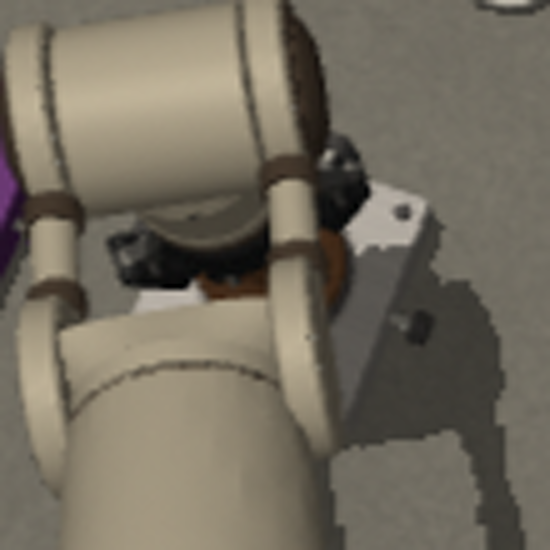

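The scene crop shows the held flange (u 225–398, lower edge about 302) roughly over the bore (u 223–402). The arm blocks the top view. I'll fit the flange silhouette in the scene camera for both the held and the initial blank, then compare it with the nest in that same camera.

```bash
python3 - <<'E'
from tri import *
from scipy.optimize import minimize
np.set_printoptions(precision=1,suppress=True)
th=np.linspace(0,2*np.pi,180)
def run(fn,zb,x0,roi):
    c=dict(np.load(fn));x,y,w,h=roi
    im=cv2.resize(c["img"][y:y+h,x:x+w],None,fx=4,fy=4,interpolation=2).astype(int)
    m=((im[...,0]-im[...,2])>28).astype(np.uint8)
    n,l,s,ce=cv2.connectedComponentsWithStats(m);k=1+np.argmax(s[1:,4]);m=l==k
    cols=np.where(m.any(0))[0];low=np.array([np.where(m[:,q])[0].max() for q in cols])
    low=(low+1)/4-.5+y; L=cols.min()/4-.5+x;R=(cols.max()+1)/4-.5+x;cu=(cols+.5)/4-.5+x
    sel=(cu>L+6)&(cu<R-6)
    def proj(X,r=40):
        pts=np.array([[X[0]+r*np.cos(t),X[1]+r*np.sin(t),z] for t in th for z in(zb,zb+16)])
        q=P(c)@np.c_[pts,np.ones(len(pts))].T;return (q[:2]/q[2]).T
    def f(X,full=False):
        q=proj(X);b=q[::2];o=np.argsort(b[:,0]);
        lo=b[b[:,1]>b[:,1].mean()];lo=lo[np.argsort(lo[:,0])]
        mod=np.interp(cu[sel],lo[:,0],lo[:,1])
        e=np.r_[low[sel]-mod]
        r=[L-q[:,0].min(),R-q[:,0].max()]
        if full: print("edges",r,"low mean/std",e.mean(),e.std())
        return np.mean(e**2)+r[0]**2+r[1]**2
    s=minimize(f,x0,method="Nelder-Mead");f(s.x,True);print(fn,s.x,s.fun,len(cols))
run("scene0.npz",0,[489,-14],(295,225,50,65))
run("scene1.npz",76,[563,221],(380,170,45,45))
cs=dict(np.load("scene0.npz"))
E
```

```text
edges [np.float64(-0.5274762277932723), np.float64(0.5001633454999137)] low mean/std -0.03752370858085 0.17885769939637444
scene0.npz [486.7 -11.6] 0.5617926484077105 149
edges [np.float64(-0.38031769756378253), np.float64(0.3870986623001045)] low mean/std -0.03128569159557329 0.15266323965685255
scene1.npz [561.4 221.3] 0.318771784675886 143
```

```bash
python3 -m jog '[[[0.3,-0.06,0],[0,0,0]],[[0,0,-0.5],[0,0,0]],[[0,0,-0.8],[0,0,0]],[[0,0,-0.8],[0,0,0]],[[0,0,-0.4],[0,0,0]],[[0,0,-0.2],[0,0,0]],[[0,0,0],[0,0,0]],[[0,0,0],[0,0,0]],[[0,0,0],[0,0,0]]]'; python3 -m jog '[[[0,0,-0.1],[0,0,0]],[[0,0,-0.1],[0,0,0]],[[0,0,-0.1],[0,0,0]],[[0,0,-0.1],[0,0,0]],[[0,0,0],[0,0,0]],[[0,0,0],[0,0,0]],[[0,0,0],[0,0,0]]]'
```

```text
clock: 6.5
position: [566.4, 220.0, 88.7]
ee_rot: [3.141, -0.001, 0.38]
force: [0.8, 0.1, -0.2]
grip_width: 0.38
grasp_force: 69.6
clock: 7.08
position: [566.2, 219.9, 84.3]
ee_rot: [-3.142, -0.0, 0.38]
force: [-0.2, 0.4, -0.7]
grip_width: 0.383
grasp_force: 69.6
```

```bash
python3 -m jog '[[[-0.08,0.05,-0.05],[0,0,0]],[[0,0,-0.1],[0,0,0]],[[0,0,-0.1],[0,0,0]],[[0,0,-0.1],[0,0,0]],[[0,0,0],[0,0,0]],[[0,0,0],[0,0,0]],[[0,0,0],[0,0,0]]]'; python3 -m jog '[[[0,0,-0.1],[0,0,0]],[[0,0,-0.1],[0,0,0]],[[0,0,0],[0,0,0]],[[0,0,0],[0,0,0]],[[0,0,0],[0,0,0]]]'
```

```text
clock: 7.67
position: [565.3, 220.4, 80.8]
ee_rot: [-3.141, 0.0, 0.38]
force: [-0.2, 0.3, -1.6]
grip_width: 0.386
grasp_force: 69.7
clock: 8.08
position: [565.4, 220.6, 78.8]
ee_rot: [-3.141, -0.0, 0.38]
force: [-0.2, 1.8, -1.3]
grip_width: 0.381
grasp_force: 69.6
```

```bash
python3 -m jog '[[[0,0.05,-0.1],[0,0,0]],[[0,0,-0.1],[0,0,0]],[[0,0,0],[0,0,0]],[[0,0,0],[0,0,0]],[[0,0,0],[0,0,0]]]'; python3 -m jog '[[[0,0,-0.1],[0,0,0]],[[0,0,-0.1],[0,0,0]],[[0,0,0],[0,0,0]],[[0,0,0],[0,0,0]],[[0,0,0],[0,0,0]]]'
```

```text
clock: 8.5
position: [565.3, 220.8, 76.7]
ee_rot: [3.142, 0.0, 0.38]
force: [-0.2, -0.1, -1.7]
grip_width: 0.377
grasp_force: 69.6
clock: 8.92
position: [565.3, 220.8, 74.7]
ee_rot: [3.142, 0.0, 0.38]
force: [-0.1, -0.5, -1.1]
grip_width: 0.381
grasp_force: 69.6
```

It's inside the bore with almost no side force. Now slowly down to contact.

```bash
python3 -m jog '[[[0,0,-0.1],[0,0,0]],[[0,0,-0.1],[0,0,0]],[[0,0,0],[0,0,0]],[[0,0,0],[0,0,0]],[[0,0,0],[0,0,0]]]'; python3 -m jog '[[[0,0,-0.1],[0,0,0]],[[0,0,-0.05],[0,0,0]],[[0,0,0],[0,0,0]],[[0,0,0],[0,0,0]],[[0,0,0],[0,0,0]]]'
```

```text
clock: 9.33
position: [565.4, 220.9, 72.8]
ee_rot: [3.142, -0.0, 0.38]
force: [0.2, 0.5, -0.7]
grip_width: 0.381
grasp_force: 69.7
clock: 9.75
position: [565.5, 220.9, 71.7]
ee_rot: [3.141, -0.0, 0.38]
force: [-2.5, -1.8, 5.0]
grip_width: 0.379
grasp_force: 69.9
```

```bash
python3 -m jog '[[[0,0,-0.05],[0,0,0]],[[0,0,-0.05],[0,0,0]],[[0,0,-0.05],[0,0,0]],[[0,0,-0.05],[0,0,0]],[[0,0,0],[0,0,0]],[[0,0,0],[0,0,0]],[[0,0,0],[0,0,0]]]'; python3 -m jog '[[[0,0,-0.05],[0,0,0]],[[0,0,-0.05],[0,0,0]],[[0,0,-0.05],[0,0,0]],[[0,0,0],[0,0,0]],[[0,0,0],[0,0,0]],[[0,0,0],[0,0,0]]]'
```

```text
clock: 10.33
position: [565.5, 220.9, 69.9]
ee_rot: [3.141, -0.0, 0.38]
force: [-2.8, -1.2, 7.4]
grip_width: 0.384
grasp_force: 70.2
clock: 10.83
position: [565.5, 220.9, 68.7]
ee_rot: [3.141, -0.0, 0.38]
force: [-4.6, -0.2, 9.3]
grip_width: 0.381
grasp_force: 70.4
```

```bash
python3 -m jog '[[[-0.08,0,-0.05],[0,0,0]],[[0,0,-0.05],[0,0,0]],[[0,0,-0.05],[0,0,0]],[[0,0,-0.05],[0,0,0]],[[0,0,0],[0,0,0]],[[0,0,0],[0,0,0]],[[0,0,0],[0,0,0]]]'; python3 - <<'E'
from cell import manip
s=manip.read_state();print(s["force"],s["ft_torque"])
E
```

```text
clock: 11.42
position: [565.5, 220.9, 67.4]
ee_rot: [3.141, -0.002, 0.38]
force: [-3.6, -1.7, 11.0]
grip_width: 0.383
grasp_force: 70.8
[-3.61316275 -1.68444158 10.95784859] [-0.20509551  0.65419623  0.02144422]
```

```bash
python3 -m jog '[[[-0.1,0,0],[0,0,0]],[[0,0,-0.05],[0,0,0]],[[0,0,-0.05],[0,0,0]],[[0,0,-0.05],[0,0,0]],[[0,0,0],[0,0,0]],[[0,0,0],[0,0,0]],[[0,0,0],[0,0,0]],[[0,0,0],[0,0,0]]]'; python3 -m jog '[[[0,0,0],[0,0,0]],[[0,0,0],[0,0,0]],[[0,0,0],[0,0,0]],[[0,0,0],[0,0,0]]]'
```

```text
clock: 12.08
position: [565.5, 220.9, 66.7]
ee_rot: [3.14, -0.004, 0.38]
force: [-2.8, -1.1, 12.9]
grip_width: 0.385
grasp_force: 70.9
clock: 12.42
position: [565.4, 220.9, 66.6]
ee_rot: [3.14, -0.004, 0.38]
force: [-2.0, -1.4, 11.9]
grip_width: 0.377
grasp_force: 70.9
```

```bash
for i in 1 2 3 4; do python3 -m jog '[[[0,0,0],[0,0,0]],[[0,0,0],[0,0,0]],[[0,0,0],[0,0,0]],[[0,0,0],[0,0,0]],[[0,0,0],[0,0,0]],[[0,0,0],[0,0,0]],[[0,0,0],[0,0,0]],[[0,0,0],[0,0,0]],[[0,0,0],[0,0,0]],[[0,0,0],[0,0,0]],[[0,0,0],[0,0,0]],[[0,0,0],[0,0,0]]]' | grep -E 'clock|pos|^force'; done; python3 - <<'E'
from cell import eyes
import cv2
c=eyes.camera("scene");cv2.imwrite("pics/s3.png",cv2.resize(c["img"][150:260,340:465,::-1],None,fx=5,fy=5,interpolation=2))
E
```

```text
clock: 13.42
position: [565.5, 220.9, 66.6]
force: [-2.1, -1.9, 12.4]
clock: 14.42
position: [565.5, 220.9, 66.7]
force: [-2.0, -0.9, 12.9]
clock: 15.42
position: [565.5, 220.9, 66.7]
force: [-1.7, -1.5, 12.6]
clock: 16.42
position: [565.4, 220.9, 66.6]
force: [-2.3, -1.3, 12.7]
```

View pics/s3.png

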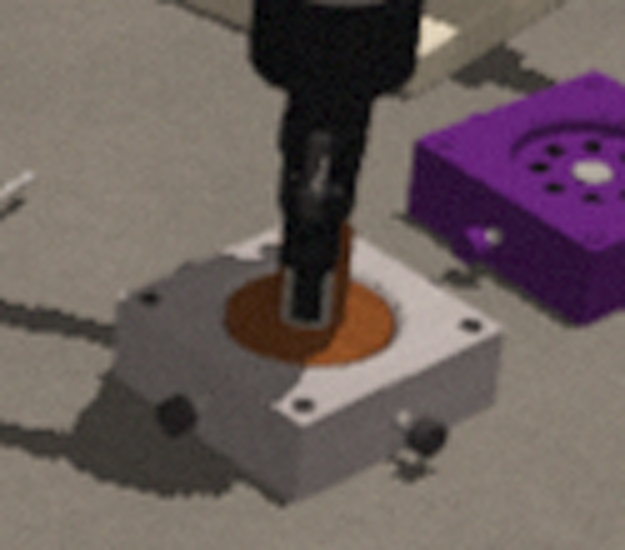

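The flange, centred near crop (310,318), sits in the bore with its top level with the rim. The push has been steady at 13–14 N for 4 s, so I'm handing it in.

```bash
python3 -c "
from cell import manip
print(manip.close_job())"
```

```text
the job is handed in; nothing more can be done
None
```

The larger round blank is seated spigot up in the aluminium nest with its flange level with the rim, held under a steady push of about 14 N for 4 s; I handed the job in at about 16.5 s of the 48 s, still gripping and pushing (no verdict was returned).

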